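# Present a weld stud from the two-lane feeder and hold the slide at the pointer

### The job

One magazine of the stud feeder is empty; the other still holds studs. Take the black knob of the slide under the magazine with the studs and pull the slide out against its return spring until the stud riding in it lies level with the steel index pointer, not farther (or it will drop through the reject slot), so that a colleague can pick the stud out. Finish with the slide held there in the gripper; leave the empty lane's slide shut and everything else on the bench where it is.

Things in the scene. Friction and masses are not known exactly. Their poses are not given: they have to be found in the camera images.
- feeder_frame (a point): Stud feeder, fixed: base plate 202 x 176 x 6 mm, two equal lanes with centre lines 48 mm left (+y) and right (-y). Point on the bench midway between the two magazines; x along the lanes, away from the operator (slides pull out along -x), z up. Guide rails beside the slides are 28 mm high; behind the magazines (from x = 28 mm) a grey spring housing 46 mm high.
- slide_left (a joint): Left (+y) lane: travel of its slide in m, 0 = home (shut), grows as it is pulled out along the feeder's -x; stop at 0.075. A spring always pulls it home: 5 N at home, 110 N/m more with travel, so 9 to 11 N at the pointer; let go, it runs back. Beyond 0.062 the stud in it drops into a reject slot in the lane's floor.
- slide_right (a joint): The same for the right (-y) lane.
- knob_left (a point): Middle of the upright round black pull knob of the left slide: 19 to 21 mm in diameter, 40 mm tall (top 20 mm above this point), this point 52 mm above the bench. It stands on a 16 mm wide steel tongue whose top is 28 mm above the bench and moves with the slide, 78 mm forward of the slide's pocket.
- knob_right (a point): The same for the right slide; the knobs are 96 mm apart.
- pocket_left (a point): Centre of the crosswise pocket through the left slide (10.5 mm in x, 33 mm in y; slide 9 mm thick, top 27.5 mm above the bench; a scribed line on its top marks the pocket's centre). At home it lies under the magazine; the lowest stud lies in it and rides out with it.
- pocket_right (a point): The same for the right slide.
- pointer (a point): Index pointer: dark steel block 16 x 24 x 9 mm with brass thumb nut on the graduated bar midway between the lanes, set 34 to 48 mm forward of the magazines (varies); tapered points reach left and right to the slides' inner edges. Point midway between the two tips; a stud is level with it when its pocket has the same x in the feeder's frame.
- bottom_stud (a point): Lowest of four copper weld studs (10 mm diameter, 30 mm long, 12 g) stacked crosswise in one of the two upright magazines (aluminium, 38 mm wide, 16 mm deep, tops 84 mm above the bench, open slot in front); the other magazine is empty; left or right varies. Point at the stud's centre, at the start in the pocket of that lane's slide, 23 mm above the bench.
- bottle (a point): Bystander: white bottle 48 mm in diameter, 118 mm tall, standing beside the feeder; point at its centre.
- keys (a point): Bystander: hex keys in a holder, 40 x 88 x 12 mm, lying beside the feeder; point at its centre.
- punch (a point): Bystander: steel centre punch, 12 mm thick, 113 mm long, lying beside the feeder; point at its centre.
- weight (a point): Bystander: cast iron holding weight with a loop, 35 x 55 x 71 mm; point at the middle of its block.

How it is judged (in metres and radians):
At the end, for the whole second after the job is handed in: The slide of the lane with the studs is held still by the fingers, its pocket within 5 mm of level with the index pointer along the feeder, the lowest stud lying in that pocket (centres within 6 mm); the empty lane's slide is home (under 5 mm) (((y of bottom_stud in the frame of feeder_frame above 0 m and x of pocket_left in the frame of pointer between -0.005 and 0.005 m and distance between bottom_stud and pocket_left below 0.006 m and velocity of joint slide_left between -0.01 and 0.01 m/s and contact force between the fingers and slide_left above 3 N and value of joint slide_right below 0.005 m) or (y of bottom_stud in the frame of feeder_frame below 0 m and x of pocket_right in the frame of pointer between -0.005 and 0.005 m and distance between bottom_stud and pocket_right below 0.006 m and velocity of joint slide_right between -0.01 and 0.01 m/s and contact force between the fingers and slide_right above 3 N and value of joint slide_left below 0.005 m))); the arm keeps its last pose, push and grip.
It fails at once if the empty lane's slide is pulled out more than 10 mm ((y of bottom_stud in the frame of feeder_frame above 0 m and value of joint slide_right above 0.01 m) or (y of bottom_stud in the frame of feeder_frame below 0 m and value of joint slide_left above 0.01 m)).
It fails at once if a bystander is shifted more than 30 mm (distance of any of bottle, keys, punch, weight from where it was at the start of the episode above 0.03 m).
It also fails if it takes over 32 s, if anything falls off the work surface, if the arm or the gripper's body presses on something with over 40 N, if the wrist force passes 120 N, or if a joint passes its speed limit or range.

### The arm

A 7-joint arm with a two-finger parallel gripper is mounted at the origin on a cart in front of the work surface, level with it; the furniture and walls round the work are solid. World frame = base frame: x ahead of the robot, y to its left, z up, the work surface at z = 0. Lengths are in mm, angles in rad, forces in N, time in s.
With the tool pointing down it reaches from about 400 to 875 mm from the base axis. Payload 4.4 kg.
Tool frame: the origin (TCP) lies at the very end of the fingers, on their centre line; the grasp point (between the pads) lies 19 mm behind it; z points along the fingers, y is the direction in which the jaws open and shut (so a half turn about z gives the same grasp; the last joint's range is limited). The gripper opens to 85 mm and grips with 20 to 120 N. Pads are 22 mm wide; open, the fingers measure 114 mm over their backs; the gripper's body (76 mm by 85 mm) begins 54 mm behind the grasp point. The pads swing forward as they close: fully open they stand 13 mm farther back than shut.
Start: joints at [1.102, 0.628, 0.038, 1.517, -0.027, 0.996, -0.02], TCP at [254.825, -597.981, 231.313] pointing down, gripper open.
Joint ranges: [-3.06, 3.06], [-0.37, 2.12], [-1.25, 1.32], [0.18, 2.47], [-1.1, 4.24], [0.23, 1.98], [-2.94, 2.94]. Speed limits (rad/s): [2.57, 2.57, 3.14, 3.14, 3.14, 3.14, 3.14].

### API

Orientations are given as [roll, pitch, yaw] about the fixed x, y, z axes, in that order (R = Rz(yaw) Ry(pitch) Rx(roll)).
In Python, from cell import read_state, get_image, calibration, finish_job gives the robot as it stands. The module is installed in compiled form; this text tells all that it offers.
- The arm moves only by the tool apply_moves, never from a script. Its argument "increments" is a list of rows, each an object of numbers: "tx", "ty", "tz": the shift along the world's x, y, z in m; "rx", "ry", "rz": the turn, a rotation vector about the world's x, y, z in units of 5 degrees (1.0 is 5 degrees); "claw": the finger opening in m, from 0 to 0.0854. In form: [{"tx": .., "ty": .., "tz": .., "rx": .., "ry": .., "rz": .., "claw": ..}, ...]. A call has 1 to 12 rows; each row is the pose to reach, as a shift and turn from the pose commanded when the call began; what a row does not reach only later rows make up. A row lasts 1/10 s, in which the tool goes at most 50 mm and 8.59 degrees, less where a joint would pass 70% of its speed; a pose out of reach is approached as far as the arm can. A call with a gripper value outside its range is refused whole. The fingers move at their own pace and stop on an object; the grip force is fixed at half the most. Time passes only in rows, so rows that repeat a pose let the fingers close. It gives the time, the measured TCP pose, the force and the opening at its end, in the units of the state.
- read_state(): the state, without advancing time (a new reading comes with each control period).
- get_image(name): name is "scene" or "top" or "wrist"; returns the picture (400x640x3 uint8, red, green, blue); there is no depth.
- calibration(name): a dict with "camera_matrix" (3x3 intrinsics, pixels), "origin" and "attitude" of the camera in the world. Camera axes: x right, y up, looking along -z (the intrinsics and any distortion apply to the point x, -y, -z); pixel columns grow to the right and rows downward; lengths in mm; the calibration is good to about 2 mm. A picture is of the moment at which its call begins: read the wrist's pose just before it. calibration takes no time and is no camera call; for the wrist camera it gives the pose at the moment of the call.
- finish_job(): hands the job in, once; it reports no verdict.
The state is a dict: "clock": time; "qpos": joint angles; "qd": joint speeds; "tau": joint torques, N m; "eef_pos": TCP position; "tool_rot": TCP orientation; "force": force on the tool from outside, world axes, zero at the start; "torque": the same for the moment, N m; "width": finger opening in mm.
Only numpy, scipy, OpenCV 4.12 (cv2) and the standard library are available. Lean on these libraries where they do the work, as an engineer would, in place of code of your own. Each camera call takes 0.05 s, during which the arm holds its last target. There are 200 camera calls.

## Working session

There is one attempt and no reset: what is moved stays moved. The work goes in short steps, Python scripts to look and compute and a tool call to move; the robot and the scene stay as the last step left them, time stands still between calls to the robot, and variables do not carry over. Pictures are saved under pics/ and viewed, about 8 in all and at most 12, crops included, and the job is handed in when it is done.

Besides the shell and the picture viewer there is one more tool, called after "Emit:" as name([rows], argument=value, ...), one row to a line, values as JSON. apply_moves: Moves the arm, as the interface text tells. Its arguments: {"type":"object","properties":{"increments":{"type":"array"}},"required":["increments"]}

```bash
mkdir -p pics; cat > h.py <<'E'
import numpy as np, cv2
from cell import *
def save(n,f):
    im=get_image(n); cv2.imwrite(f,im[:,:,::-1]); return im
def ray(c,u,v):
    K=np.array(c["camera_matrix"]);p=np.linalg.inv(K)@[u,v,1]
    R=np.array(c["attitude"])
    return np.array(c["origin"],float), R@np.array([p[0],-p[1],-p[2]])
def plane(c,u,v,z):
    o,d=ray(c,u,v); return o+d*(z-o[2])/d[2]
def proj(c,P):
    R=np.array(c["attitude"]);q=R.T@(np.array(P)-c["origin"]);p=np.array(c["camera_matrix"])@[q[0],-q[1],-q[2]];return p[:2]/p[2]
def tri(c1,a,c2,b):
    o,d=ray(c1,*a);p,e=ray(c2,*b);d/=np.linalg.norm(d);e/=np.linalg.norm(e)
    s,t=np.linalg.lstsq(np.c_[d,-e],p-o,rcond=None)[0]
    return (o+s*d+p+t*e)/2,np.linalg.norm(o+s*d-p-t*e)
E
python3 - <<'E'
from h import *
print(read_state())
for n in("scene","top"):
    save(n,f"pics/{n}0.png"); print(calibration(n))
E
```

```text
{'clock': 0.0, 'qpos': array([ 1.10222246,  0.62932084,  0.03842963,  1.51837187, -0.02697715,
        0.99631173, -0.02003281]), 'qd': array([-0.00087816, -0.00071816, -0.00131579,  0.001709  , -0.00106762,
       -0.00026475,  0.00048063]), 'tau': array([ 9.73326351e-04, -5.63389850e+01,  1.22686554e+00, -1.93441683e+01,
        1.11766104e-02,  1.07945694e-02,  5.45284649e-05]), 'eef_pos': array([ 254.56191424, -597.39449258,  230.40403283]), 'tool_rot': array([-3.13969890e+00,  3.58736645e-05,  4.02763410e-01]), 'force': array([ 0.02512947, -0.67181748,  0.24523246]), 'torque': array([-0.06609397,  0.04715604, -0.01250144]), 'width': 85.15521081842877}
{'camera_matrix': array([[477.20371158,   0.        , 318.36167952],
       [  0.        , 477.20371158, 201.14090127],
       [  0.        ,   0.        ,   1.        ]]), 'origin': array([-59.29920262, 936.78251594, 599.30179502]), 'attitude': array([ 1.14133664,  0.01405867, -2.5668763 ])}
{'camera_matrix': array([[384.38362999,   0.        , 324.6920084 ],
       [  0.        , 384.38362999, 202.67129754],
       [  0.        ,   0.        ,   1.        ]]), 'origin': array([508.36630931, -49.32604584, 920.57658938]), 'attitude': array([ 0.12327271,  0.00415322, -1.59458445])}
```

```bash
sed -i 's/R=np.array(c\["attitude"\])/R=Rot.from_euler("xyz",c["attitude"]).as_matrix()/; s/^from cell.*/&\nfrom scipy.spatial.transform import Rotation as Rot/' h.py; cat h.py | grep R=
```

```text
R=Rot.from_euler("xyz",c["attitude"]).as_matrix()
    R=Rot.from_euler("xyz",c["attitude"]).as_matrix();q=R.T@(np.array(P)-c["origin"]);p=np.array(c["camera_matrix"])@[q[0],-q[1],-q[2]];return p[:2]/p[2]
```

View pics/scene0.png

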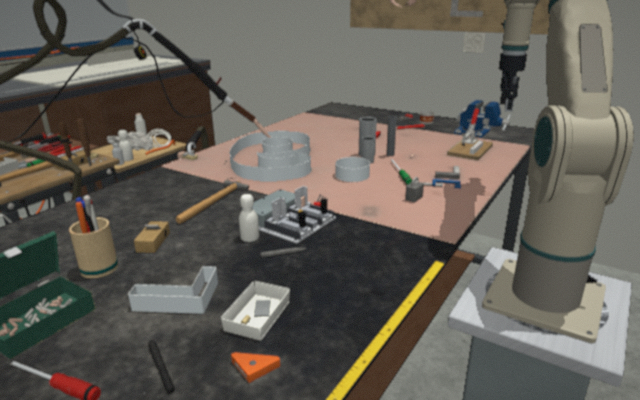

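View pics/top0.png

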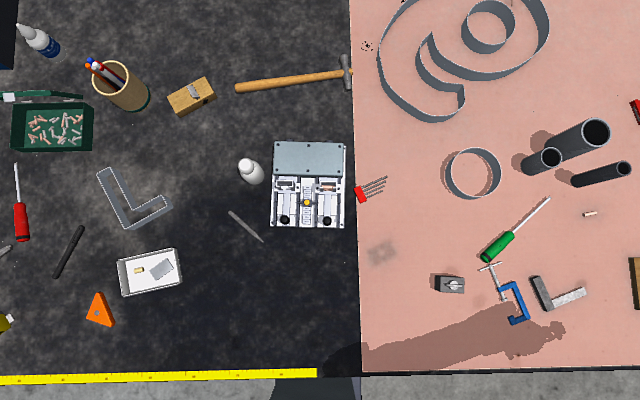

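Overview: the feeder is at about (308,185) in the top view, with knobs near (285,220) and (327,220). There is a copper hint in the right magazine at (327,183). Next I'll zoom in.

```bash
python3 - <<'E'
from h import *
im=cv2.imread("pics/top0.png")[135:235,262:357]
s=cv2.imread("pics/scene0.png")[180:250,250:345]
a=cv2.resize(im,None,fx=5,fy=5,interpolation=cv2.INTER_CUBIC);a=cv2.resize(a,(400,421))
b=cv2.resize(s,(400,295),interpolation=cv2.INTER_CUBIC)
o=np.zeros((421,800,3),np.uint8);o[:,:400]=a;o[:295,400:]=b
cv2.imwrite("pics/z.png",o)
c=calibration("top")
for p in [(285,220),(327,220)]: print(plane(c,*p,72))
for p in [(273,142),(346,143)]: print(plane(c,*p,46))
for p in [(271,227),(345,227)]: print(plane(c,*p,6))
E
```

```text
[577.06251154  40.43377613  72.        ]
[574.82137216 -52.48888375  72.        ]
[762.72434875  69.23775091  46.        ]
[ 756.05798638 -101.39930816   46.        ]
[566.51290799  80.92889721   6.        ]
[562.28017167 -95.12326937   6.        ]
```

View pics/z.png

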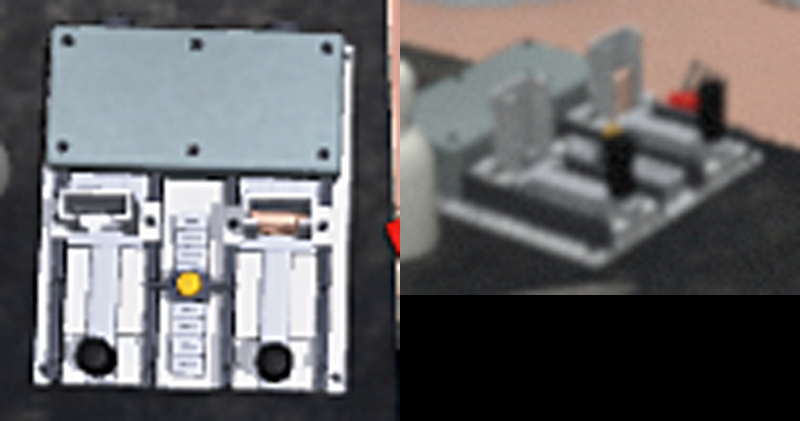

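Copper studs sit in the right (-y) magazine. The feeder yaw is about -0.03 rad and the right knob is near (572,-52). I'll grip with the jaws along x, which gives a positive pull.

Emit:
apply_moves([
  {"tx": 0.026,"ty": 0.045,"tz": 0.01,"rz": 1.1},
  {"tx": 0.052,"ty": 0.09,"tz": 0.02,"rz": 2.2},
  {"tx": 0.078,"ty": 0.135,"tz": 0.03,"rz": 3.3},
  {"tx": 0.104,"ty": 0.18,"tz": 0.03,"rz": 4.4},
  {"tx": 0.13,"ty": 0.225,"tz": 0.03,"rz": 5.5},
  {"tx": 0.156,"ty": 0.27,"tz": 0.03,"rz": 6.6},
  {"tx": 0.182,"ty": 0.315,"tz": 0.03,"rz": 7.7},
  {"tx": 0.208,"ty": 0.36,"tz": 0.03,"rz": 8.8},
  {"tx": 0.234,"ty": 0.405,"tz": 0.03,"rz": 9.9},
  {"tx": 0.26,"ty": 0.45,"tz": 0.03,"rz": 11},
  {"tx": 0.286,"ty": 0.495,"tz": 0.03,"rz": 12},
  {"tx": 0.312,"ty": 0.54,"tz": 0.03,"rz": 13},
])

```text
$.increments[0]: bad value
```

Emit:
apply_moves([
  {"tx": 0},
  {"tx": 0},
  {"tx": 0},
])

```text
$.increments[0]: bad value
```

```bash
python3 - <<'E'
from h import *
s=read_state();print(s["clock"],s["eef_pos"],s["tool_rot"],s["qpos"],s["force"])
c=calibration("wrist");print(c);save("wrist","pics/w1.png");np.save("w1.npy",c,allow_pickle=True)
E
```

```text
0.1 [ 254.61246376 -597.43904812  230.46805706] [-3.13985990e+00  2.98714988e-05  4.02830293e-01] [ 1.10217296  0.6292652   0.0384442   1.51828515 -0.02698605  0.99629329
 -0.02000076] [ 0.64303809  0.63521702 -0.41832254]
{'camera_matrix': array([[299.47904702,   0.        , 316.648271  ],
       [  0.        , 299.47904702, 202.21336845],
       [  0.        ,   0.        ,   1.        ]]), 'origin': array([ 315.49935958, -569.98141452,  371.57608138]), 'attitude': array([-2.67655592e-01,  1.11521043e-03, -1.16820658e+00])}
```

View pics/w1.png

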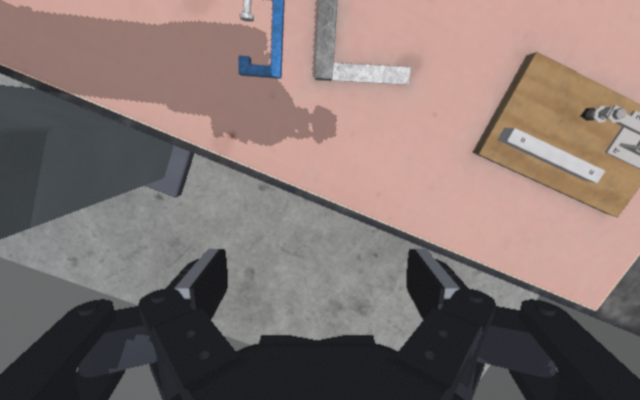

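This is the wrist view at the start; the move was refused because rows need every key. The wrist camera sits on the tool's +x side, so it will look towards +y.

Emit:
apply_moves([
  {"tx": 0.026,"ty": 0.045,"tz": 0.01,"rx": 0,"ry": 0,"rz": 1.1,"claw": 0.085},
  {"tx": 0.052,"ty": 0.09,"tz": 0.02,"rx": 0,"ry": 0,"rz": 2.2,"claw": 0.085},
  {"tx": 0.078,"ty": 0.135,"tz": 0.03,"rx": 0,"ry": 0,"rz": 3.3,"claw": 0.085},
  {"tx": 0.104,"ty": 0.18,"tz": 0.03,"rx": 0,"ry": 0,"rz": 4.4,"claw": 0.085},
  {"tx": 0.13,"ty": 0.225,"tz": 0.03,"rx": 0,"ry": 0,"rz": 5.5,"claw": 0.085},
  {"tx": 0.156,"ty": 0.27,"tz": 0.03,"rx": 0,"ry": 0,"rz": 6.6,"claw": 0.085},
  {"tx": 0.182,"ty": 0.315,"tz": 0.03,"rx": 0,"ry": 0,"rz": 7.7,"claw": 0.085},
  {"tx": 0.208,"ty": 0.36,"tz": 0.03,"rx": 0,"ry": 0,"rz": 8.8,"claw": 0.085},
  {"tx": 0.234,"ty": 0.405,"tz": 0.03,"rx": 0,"ry": 0,"rz": 9.9,"claw": 0.085},
  {"tx": 0.26,"ty": 0.45,"tz": 0.03,"rx": 0,"ry": 0,"rz": 11,"claw": 0.085},
  {"tx": 0.286,"ty": 0.495,"tz": 0.03,"rx": 0,"ry": 0,"rz": 12,"claw": 0.085},
  {"tx": 0.312,"ty": 0.54,"tz": 0.03,"rx": 0,"ry": 0,"rz": 13,"claw": 0.085},
])

```text
clock: 1.35
eef_pos: [554.2, -79.1, 261.3]
tool_rot: [-3.142, 0.0, 1.541]
force: [0.4, -0.3, 0.6]
width: 85.2
```

Emit:
apply_moves([
  {"tx": 0,"ty": 0,"tz": 0,"rx": 0,"ry": 0,"rz": 0,"claw": 0.085},
  {"tx": 0,"ty": 0,"tz": 0,"rx": 0,"ry": 0,"rz": 0,"claw": 0.085},
  {"tx": 0,"ty": 0,"tz": 0,"rx": 0,"ry": 0,"rz": 0,"claw": 0.085},
])

```text
clock: 1.65
eef_pos: [552.9, -82.2, 261.0]
tool_rot: [-3.14, 0.001, 1.535]
force: [-0.8, -0.4, -0.5]
width: 84.8
```

```bash
python3 - <<'E'
from h import *
s=read_state();print(s["clock"],s["eef_pos"],s["tool_rot"],s["qpos"],s["force"])
c=calibration("wrist");print(c);save("wrist","pics/w2.png");np.save("w2.npy",c,allow_pickle=True)
E
```

```text
1.65 [552.91100392 -82.18412894 260.95425878] [-3.14037748e+00  1.01917334e-03  1.53535291e+00] [ 0.31354325  0.47912032 -0.32374352  1.73149991  0.18103834  0.96145344
 -0.11586958] [-0.77823256 -0.43438223 -0.47637857]
{'camera_matrix': array([[299.47904702,   0.        , 316.648271  ],
       [  0.        , 299.47904702, 202.21336845],
       [  0.        ,   0.        ,   1.        ]]), 'origin': array([554.7352843 , -13.77210936, 401.97007513]), 'attitude': array([-0.26915579,  0.0010534 , -0.03570689])}
```

View pics/w2.png

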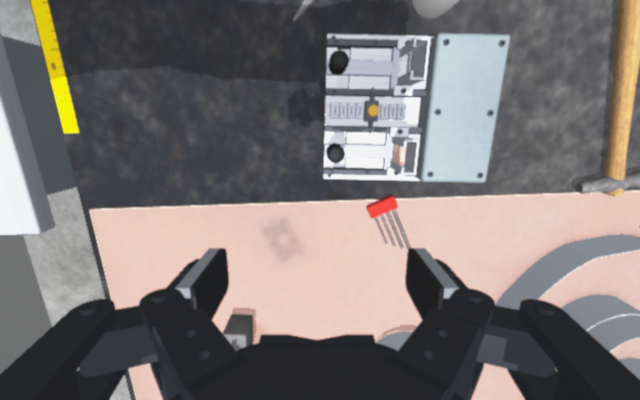

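The wrist view shows the right knob at about (335,153), the left knob at (338,62), the brass nut at (372,111) and copper at (399,153). I'll triangulate with the top view.

```bash
python3 - <<'E'
from h import *
w=cv2.imread("pics/w2.png");t=cv2.imread("pics/top0.png");cw=np.load("w2.npy",allow_pickle=True).item();ct=calibration("top")
def blob(im,m,x0,x1,y0,y1):
    k=np.zeros(m.shape,np.uint8);k[y0:y1,x0:x1]=m[y0:y1,x0:x1]*255
    n,l,s,c=cv2.connectedComponentsWithStats(k);i=1+np.argmax(s[1:,4]);return c[i],s[i]
def dark(im):return im.max(2)<45
def gold(im):h=cv2.cvtColor(im,cv2.COLOR_BGR2HSV);return (h[...,0]>15)&(h[...,0]<32)&(h[...,1]>140)&(h[...,2]>120)
for n,f,a,b in [("kr",dark,(323,347,140,166),(318,336,210,229)),("kl",dark,(325,351,49,75),(277,294,211,228)),("nut",gold,(360,385,98,122),(298,316,194,212))]:
    A,sa=blob(w,f(w),*a);B,sb=blob(t,f(t),*b);print(n,A,sa,B,sb)
    print(tri(cw,A,ct,B), plane(cw,*A,60),plane(ct,*B,60))
cv2.imwrite("pics/w2z.png",cv2.resize(w[25:190,315:445],None,fx=3.6,fy=3.6,interpolation=cv2.INTER_CUBIC))
E
```

```text
kr [332.59259259 146.81481481] [328 145  12   7  27] [326.53333333 220.71111111] [323 217   8   9  45]
(array([577.02819032, -50.82673235,  -8.84538287]), np.float64(5.090049356031972)) [571.2770697  -43.94521864  60.        ] [574.18863263 -51.44805061  60.        ]
kl [336.62698413  66.64285714] [330  54  17  20 126] [284.31481481 219.42592593] [280 215  10   9  54]
(array([582.90650962,  49.2960986 ,  -1.50504573]), np.float64(3.22814047426565)) [577.31789591  39.21220919  60.        ] [579.36245138  43.22714754  60.        ]
nut [372.3372093  110.20930233] [368 105  10  11  86] [306.5 202. ] [304 200   6   5  26]
(array([622.96693937,  -5.154972  ,  17.7356652 ]), np.float64(0.13341199347818278)) [615.48993556  -6.05023675  60.        ] [617.57228792  -7.27922527  60.        ]
```

Emit:
apply_moves([
  {"tx": 0.015,"ty": -0.01,"tz": -0.04,"rx": 0,"ry": 0,"rz": 0,"claw": 0.085},
  {"tx": 0.03,"ty": -0.02,"tz": -0.08,"rx": 0,"ry": 0,"rz": 0,"claw": 0.085},
  {"tx": 0.05,"ty": -0.03,"tz": -0.11,"rx": 0,"ry": 0,"rz": 0,"claw": 0.085},
  {"tx": 0.05,"ty": -0.03,"tz": -0.11,"rx": 0,"ry": 0,"rz": 0,"claw": 0.085},
  {"tx": 0.05,"ty": -0.03,"tz": -0.11,"rx": 0,"ry": 0,"rz": 0,"claw": 0.085},
  {"tx": 0.05,"ty": -0.03,"tz": -0.11,"rx": 0,"ry": 0,"rz": 0,"claw": 0.085},
])

```text
clock: 2.3
eef_pos: [603.7, -111.0, 152.9]
tool_rot: [3.14, 0.0, 1.537]
force: [-0.7, 0.6, 1.3]
width: 84.7
```

```bash
python3 - <<'E'
from h import *
s=read_state();print(s["clock"],s["eef_pos"],s["tool_rot"],s["qpos"])
c=calibration("wrist");print(c);im=save("wrist","pics/w3.png");np.save("w3.npy",c,allow_pickle=True)
print(proj(c,[573,-50,72]),proj(c,[650,-50,28]),proj(c,[615,-5,30]))
cv2.imwrite("pics/w3z.png",cv2.resize(im[100:330,200:500,::-1],None,fx=2.6,fy=2.6,interpolation=cv2.INTER_CUBIC))
E
```

```text
2.3 [ 603.67929083 -111.00821114  152.9407388 ] [3.13983369e+00 9.89695290e-05 1.53655811e+00] [ 0.30990444  0.67875117 -0.282329    1.69583978  0.24626671  0.80017881
 -0.11942226]
{'camera_matrix': array([[299.47904702,   0.        , 316.648271  ],
       [  0.        , 299.47904702, 202.21336845],
       [  0.        ,   0.        ,   1.        ]]), 'origin': array([605.00415907, -42.67570419, 294.00371021]), 'attitude': array([-0.26819689, -0.00192456, -0.03444067])}
[272.10833567 132.00755344] [368.5241317  126.85495304] [326.67264795  71.64622787]
```

View pics/w3z.png

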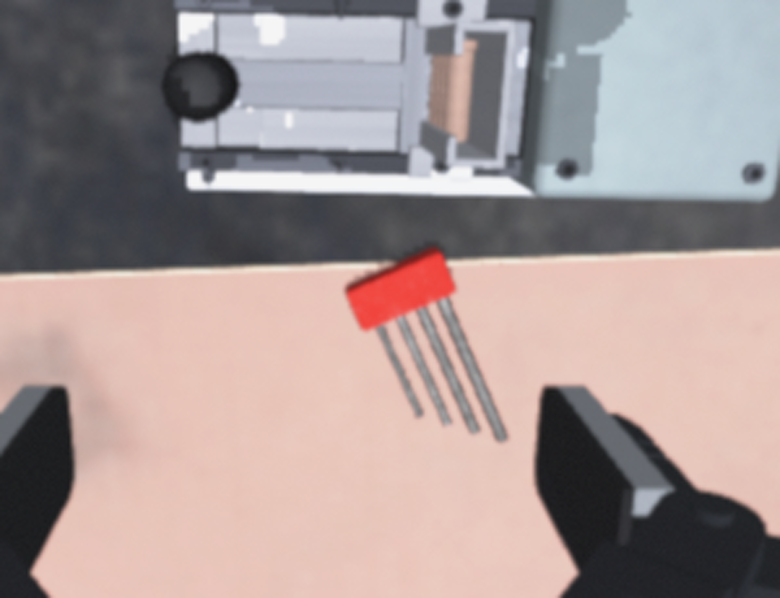

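```bash
python3 - <<'E'
from h import *
im=cv2.imread("pics/w3.png")
cv2.imwrite("pics/w3y.png",cv2.resize(im[20:170,255:405],None,fx=4,fy=4,interpolation=cv2.INTER_CUBIC))
E
```

```text
(no output)
```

View pics/w3y.png

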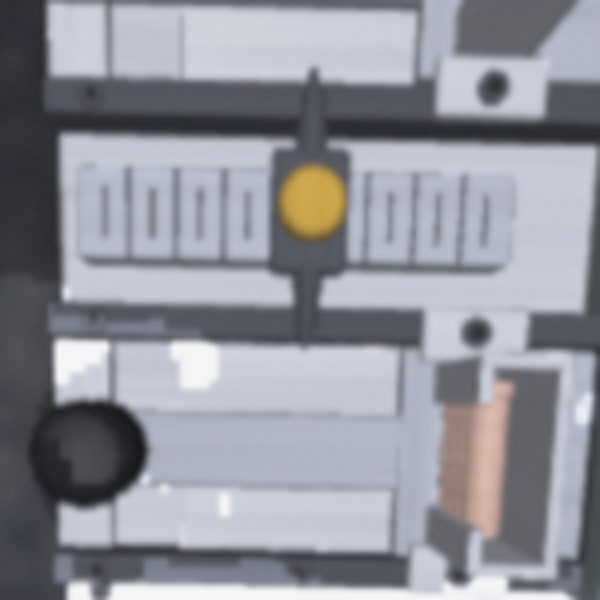

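The pointer tips are at full-frame px (333.5,37.5) and (331,105.8), and the right knob top is centred at about (276,133). I'll compute the positions.

```bash
python3 - <<'E'
from h import *
c=np.load("w3.npy",allow_pickle=True).item()
P=lambda u,v,z:plane(c,255+u/4,20+v/4,z)
L=P(314,70,30);R=P(304,343,30);print("tips",L,R,np.linalg.norm(L-R))
K=P(84,452,72);print("knob",K)
# rail/lane edges for yaw: slot edges of guide rails (z=28)
for a,b in [((45,105),(590,113)),((115,413),(400,417)),((115,487),(395,490)),((60,550),(390,557))]:
    d=P(*b,28)-P(*a,28);print("yaw",np.arctan2(d[1],d[0]))
d=L-R;print("tip yaw",np.arctan2(-d[0],d[1]))
ye=np.arctan2(-d[0],d[1]);
for y in (-.025,-.035,-.045):
    M=(L+R)/2;ex=np.array([np.cos(y),np.sin(y),0]);print(y,"travel",(K-M)@ex+78)
# height check of knob top and copper from w2/w3
cw=np.load("w2.npy",allow_pickle=True).item()
print("knob tri",tri(c,(276,133),cw,(335.3,153)), "nut tri",tri(c,(255+313/4,20+202/4),cw,(372.3,110.2)))
E
```

```text
tips [621.06210145  19.92470859  30.        ] [617.95457883 -31.64557433  30.        ] 51.66382465535054
knob [575.75842826 -50.79445878  72.        ]
yaw -0.04735481212630036
yaw -0.04803994910253135
yaw -0.04510603502155795
yaw -0.055825677017655555
tip yaw -0.060185235504342724
-0.025 travel 35.386992893361494
-0.035 travel 35.849252043343725
-0.045 travel 36.31572623299611
knob tri (array([574.17191429, -51.13082723,  59.60837397]), np.float64(0.2501526797472201)) nut tri (array([619.87797113,  -5.34232047,  35.97073155]), np.float64(0.4424217640193784))
```

Emit:
apply_moves([
  {"tx": -0.012,"ty": 0.03,"tz": 0,"rx": 0,"ry": 0,"rz": -0.17,"claw": 0.052},
  {"tx": -0.027,"ty": 0.061,"tz": 0,"rx": 0,"ry": 0,"rz": -0.17,"claw": 0.052},
  {"tx": -0.027,"ty": 0.061,"tz": -0.02,"rx": 0,"ry": 0,"rz": -0.17,"claw": 0.052},
  {"tx": -0.027,"ty": 0.061,"tz": -0.04,"rx": 0,"ry": 0,"rz": -0.17,"claw": 0.052},
  {"tx": -0.027,"ty": 0.061,"tz": -0.04,"rx": 0,"ry": 0,"rz": -0.17,"claw": 0.052},
  {"tx": -0.027,"ty": 0.061,"tz": -0.04,"rx": 0,"ry": 0,"rz": -0.17,"claw": 0.052},
])

```text
clock: 2.95
eef_pos: [577.0, -49.8, 112.7]
tool_rot: [3.14, 0.0, 1.522]
force: [0.8, 0.7, 1.0]
width: 51.8
```

```bash
python3 - <<'E'
from h import *
s=read_state();print(s["clock"],s["eef_pos"],s["tool_rot"],s["width"])
c=calibration("wrist");im=save("wrist","pics/w4.png");np.save("w4.npy",c,allow_pickle=True)
print(proj(c,[575.7,-50.8,72]),proj(c,s["eef_pos"]))
cv2.imwrite("pics/w4z.png",cv2.resize(im[20:340,150:490,::-1],None,fx=1.8,fy=1.8,interpolation=cv2.INTER_CUBIC))
E
```

```text
2.95 [577.00061394 -49.7839753  112.70120225] [3.14007725e+00 7.12545634e-05 1.52240029e+00] 51.8290840470648
[315.79923685 231.20489182] [318.14350587 257.57634336]
```

View pics/w4z.png

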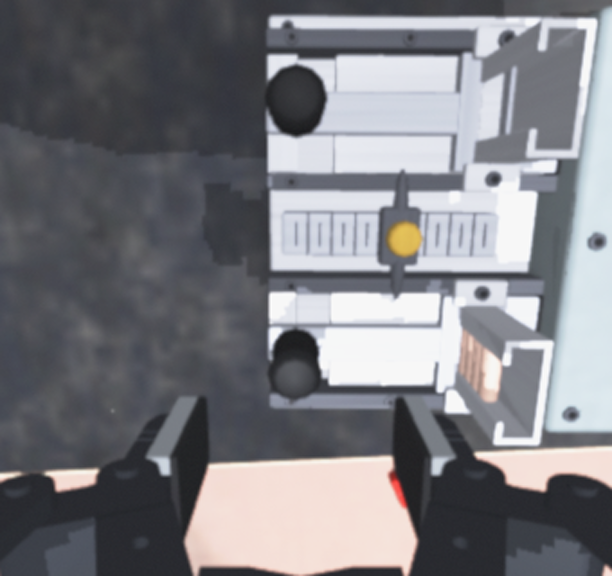

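The knob top is at px (314,228), within 2 mm of the prediction and between the fingers. I'll descend and close.

Emit:
apply_moves([
  {"tx": -0.0015,"ty": 0.001,"tz": -0.025,"rx": 0,"ry": 0,"rz": 0,"claw": 0.052},
  {"tx": -0.0015,"ty": 0.001,"tz": -0.05,"rx": 0,"ry": 0,"rz": 0,"claw": 0.052},
  {"tx": -0.0015,"ty": 0.001,"tz": -0.07,"rx": 0,"ry": 0,"rz": 0,"claw": 0.052},
  {"tx": -0.0015,"ty": 0.001,"tz": -0.074,"rx": 0,"ry": 0,"rz": 0,"claw": 0.052},
  {"tx": -0.0015,"ty": 0.001,"tz": -0.074,"rx": 0,"ry": 0,"rz": 0,"claw": 0.052},
  {"tx": -0.0015,"ty": 0.001,"tz": -0.074,"rx": 0,"ry": 0,"rz": 0,"claw": 0.052},
])

```text
clock: 3.6
eef_pos: [576.3, -48.9, 38.8]
tool_rot: [3.139, -0.0, 1.522]
force: [-0.3, 0.9, 0.4]
width: 52.3
```

```bash
python3 - <<'E'
from h import *
s=read_state();print(s["clock"],s["eef_pos"],s["width"],s["force"],s["qd"].max())
c3=np.load("w3.npy",allow_pickle=True).item();c4=np.load("w4.npy",allow_pickle=True).item()
q=lambda u,v:(150+u/1.8,20+v/1.8)
print("knob",tri(c3,(276,133),c4,q(295,375)))
L=tri(c3,(333.5,37.5),c4,q(403,172));R=tri(c3,(331,105.8),c4,q(397,297));print(L,R)
K=plane(c4,*q(295,375),72);M=(plane(c4,*q(403,172),30)+plane(c4,*q(397,297),30))/2
print(K,M,(K-M)@[np.cos(.048),-np.sin(.048),0]+78)
E
```

```text
3.6 [576.28923814 -48.87195736  38.75774884] 52.26756812341432 [-0.25439362  0.86220025  0.40993685] 0.0007886302268978686
knob (array([574.6412584 , -51.11418763,  65.41758587]), np.float64(0.5196107870450022))
(array([620.84342636,  19.57958232,  31.08517787]), np.float64(0.3473515443032614)) (array([618.23802639, -31.54401665,  29.67719965]), np.float64(0.5938334368965129))
[574.56671665 -48.76865188  72.        ] [619.67060169  -5.9228207   30.        ] 35.003874918493366
```

Emit:
apply_moves([
  {"tx": 0,"ty": 0,"tz": 0,"rx": 0,"ry": 0,"rz": 0,"claw": 0},
  {"tx": 0,"ty": 0,"tz": 0,"rx": 0,"ry": 0,"rz": 0,"claw": 0},
  {"tx": 0,"ty": 0,"tz": 0,"rx": 0,"ry": 0,"rz": 0,"claw": 0},
  {"tx": 0,"ty": 0,"tz": 0,"rx": 0,"ry": 0,"rz": 0,"claw": 0},
  {"tx": 0,"ty": 0,"tz": 0,"rx": 0,"ry": 0,"rz": 0,"claw": 0},
  {"tx": 0,"ty": 0,"tz": 0,"rx": 0,"ry": 0,"rz": 0,"claw": 0},
])

```text
clock: 4.2
eef_pos: [575.0, -48.9, 38.4]
tool_rot: [3.142, 0.0, 1.522]
force: [-1.3, 0.4, 6.4]
width: 17.8
```

Emit:
apply_moves([
  {"tx": -0.004,"ty": 0.0002,"tz": 0,"rx": 0,"ry": 0,"rz": 0,"claw": 0},
  {"tx": -0.008,"ty": 0.0004,"tz": 0,"rx": 0,"ry": 0,"rz": 0,"claw": 0},
  {"tx": -0.012,"ty": 0.0006,"tz": 0,"rx": 0,"ry": 0,"rz": 0,"claw": 0},
  {"tx": -0.016,"ty": 0.0008,"tz": 0,"rx": 0,"ry": 0,"rz": 0,"claw": 0},
  {"tx": -0.02,"ty": 0.001,"tz": 0,"rx": 0,"ry": 0,"rz": 0,"claw": 0},
  {"tx": -0.024,"ty": 0.0012,"tz": 0,"rx": 0,"ry": 0,"rz": 0,"claw": 0},
  {"tx": -0.028,"ty": 0.0013,"tz": 0,"rx": 0,"ry": 0,"rz": 0,"claw": 0},
  {"tx": -0.032,"ty": 0.0015,"tz": 0,"rx": 0,"ry": 0,"rz": 0,"claw": 0},
  {"tx": -0.034,"ty": 0.0016,"tz": 0,"rx": 0,"ry": 0,"rz": 0,"claw": 0},
  {"tx": -0.034,"ty": 0.0016,"tz": 0,"rx": 0,"ry": 0,"rz": 0,"claw": 0},
  {"tx": -0.034,"ty": 0.0016,"tz": 0,"rx": 0,"ry": 0,"rz": 0,"claw": 0},
])

```text
clock: 5.3
eef_pos: [545.7, -47.2, 38.5]
tool_rot: [3.133, -0.001, 1.522]
force: [8.1, -1.2, -1.2]
width: 18.4
```

```bash
python3 - <<'E'
from h import *
s=read_state();print(s["clock"],s["eef_pos"],s["width"],s["force"])
c=calibration("wrist");im=save("wrist","pics/w5.png");np.save("w5.npy",c,allow_pickle=True)
for p in ([621,19.8,30],[618.1,-31.6,30]):print(proj(c,p))
t=save("top","pics/top5.png")
a=cv2.resize(im[50:300,280:480,::-1],None,fx=2.4,fy=2.4,interpolation=cv2.INTER_CUBIC)
b=cv2.resize(t[165:240,265:355,::-1],(320,267),interpolation=cv2.INTER_CUBIC)
o=np.zeros((600,800,3),np.uint8);o[:,:480]=a;o[:267,480:]=b;cv2.imwrite("pics/z5.png",o)
E
```

```text
5.3 [545.69325403 -47.22041528  38.48779687] 18.36484563862514 [ 8.10142109 -1.24627127 -1.16055143]
[467.45461749 114.99308246]
[453.72497982 216.66774193]
```

View pics/z5.png

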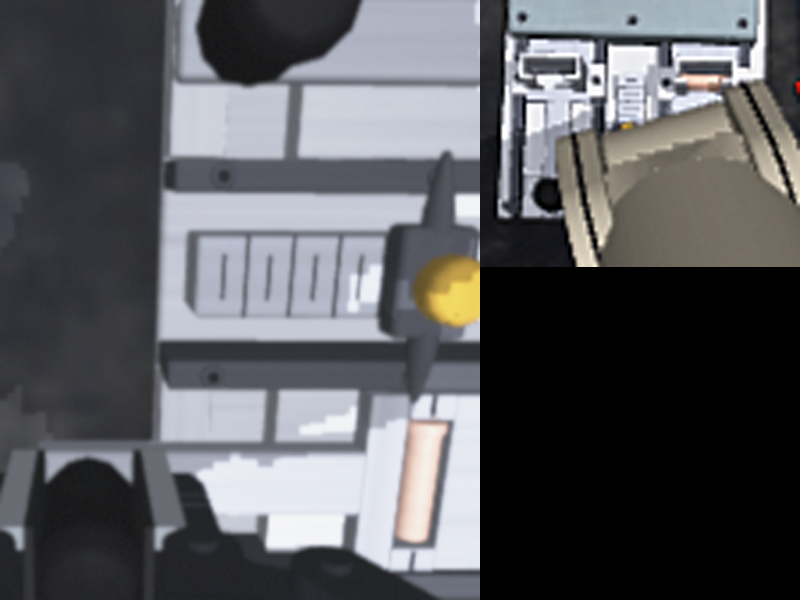

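The view shows the stud in the pocket. The scribe marks are at zoom (434,405) and (412,560), and the pointer tips at (446,155) and (414,398). The pocket is still several mm short.

```bash
python3 - <<'E'
from h import *
c=np.load("w5.npy",allow_pickle=True).item()
P=lambda u,v,z:plane(c,280+u/2.4,50+v/2.4,z)
L,R=P(446,155,30),P(414,398,30);A,B=P(434,405,27.5),P(412,560,27.5)
print(L,R,A,B)
for yaw in(-.048,-.055):
    e=np.array([np.cos(yaw),np.sin(yaw),0]);print(yaw,((A+B)/2-(L+R)/2)@e)
E
```

```text
[620.20036498  20.02858265  30.        ] [617.41907499 -31.1023034   30.        ] [623.20533955 -33.85768224  27.5       ] [621.0149449 -72.6516273  27.5      ]
-0.048 5.586195577523606
-0.055 5.918587322867891
```

Emit:
apply_moves([
  {"tx": -0.003,"ty": 0.0001,"tz": 0,"rx": 0,"ry": 0,"rz": 0,"claw": 0},
  {"tx": -0.0063,"ty": 0.0003,"tz": 0,"rx": 0,"ry": 0,"rz": 0,"claw": 0},
  {"tx": -0.0063,"ty": 0.0003,"tz": 0,"rx": 0,"ry": 0,"rz": 0,"claw": 0},
  {"tx": -0.0063,"ty": 0.0003,"tz": 0,"rx": 0,"ry": 0,"rz": 0,"claw": 0},
  {"tx": -0.0063,"ty": 0.0003,"tz": 0,"rx": 0,"ry": 0,"rz": 0,"claw": 0},
  {"tx": -0.0063,"ty": 0.0003,"tz": 0,"rx": 0,"ry": 0,"rz": 0,"claw": 0},
  {"tx": -0.0063,"ty": 0.0003,"tz": 0,"rx": 0,"ry": 0,"rz": 0,"claw": 0},
  {"tx": -0.0063,"ty": 0.0003,"tz": 0,"rx": 0,"ry": 0,"rz": 0,"claw": 0},
])

```text
clock: 6.2
eef_pos: [539.8, -46.9, 38.5]
tool_rot: [3.132, -0.001, 1.522]
force: [8.9, -0.3, -1.0]
width: 18.2
```

```bash
python3 - <<'E'
from h import *
s=read_state();print(s["clock"],s["eef_pos"],s["width"],s["force"])
c=calibration("wrist");im=save("wrist","pics/w6.png");np.save("w6.npy",c,allow_pickle=True)
cv2.imwrite("pics/z6.png",cv2.resize(im[100:300,340:500,::-1],None,fx=3,fy=3,interpolation=cv2.INTER_CUBIC))
E
```

```text
6.2 [539.7639309  -46.91084096  38.48349845] 18.241062917465865 [ 8.90757469 -0.27451517 -0.95499112]
```

View pics/z6.png

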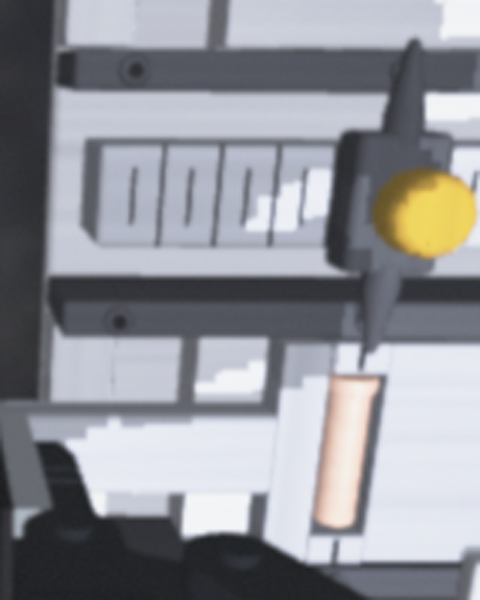

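The scribe marks are now at (361,360) and (336,552) and the tips at (414,42) and (370,352), nearly in line. I'll check the numbers and stillness.

```bash
python3 - <<'E'
from h import *
c=np.load("w6.npy",allow_pickle=True).item()
P=lambda u,v,z:plane(c,340+u/3,100+v/3,z)
A,B=P(361,360,27.5),P(336,552,27.5);e=np.array([np.cos(.048),-np.sin(.048),0])
for z in(28,30,32):
    L,R=P(414,42,z),P(370,352,z);print(z,((A+B)/2-(L+R)/2)@e)
s=read_state();print(s["clock"],s["eef_pos"],s["width"],s["force"])
E
```

```text
28 -1.2875502673365888
30 -0.2311136577140367
32 0.8253229519086294
6.25 [539.76427892 -46.89129474  38.47484236] 18.257738977069252 [ 8.46696967 -0.182997   -1.49335647]
```

Level to within about 1 mm and steady, so I'm handing it in.

```bash
python3 -c "
from cell import *
finish_job()"
```

```text
the job is handed in; nothing more can be done
```

The studs were in the right (-y) lane. I gripped that slide's knob with the jaws along x, pulled it out about 36 mm, and handed the job in with the gripper holding it there, about 6.3 s into the 32 s allowed.

**Last checks:**
- **Level:** the pocket's scribed line is 0.2 mm from level with the pointer tips, or within about ±1.3 mm allowing for the uncertain tip height.
- **Stud:** it lies in the pocket in the last wrist picture.
- **Hold:** the tool position stayed put between the last readings, with a pull of about 8.5–9 N, roughly what the spring should give.
- **Empty lane and bystanders:** the empty slide looked shut in the check picture taken partway through the pull. I did not check the bystanders at the end, but the arm kept clear of them.

**Disagreements:**
- **Knob height:** two-view measurements put the knob top at 60–65 mm, against the stated 72 mm. The views were too close together to be accurate, so I used the stated height for the knob's position and the travel estimate.
- **Grip width:** the gripper read about 18.2 mm on a knob stated as 19–21 mm, but the grip did not slip.
- **Travel:** my early estimates of the travel needed were 35–36.3 mm. I set the final position from the scribed line in the pictures.

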